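Set up the tilting glue-up easel and hold it upright

TASK

The small glue-up easel is lying back with a cabinet-door panel in it. First swing the steel keeper bar across the panel until it rests fully home in its catch; next, with the easel still lying back, flip the kickstand at its side forward over the top and let it fall all the way down to its stop; only then take the easel by its round top rail, bring it upright and finish while still holding it there by the rail, because it tips back if it is let go. Leave the things lying around it alone.

Things in the scene. Friction and masses are not known exactly. Their poses are not given: they have to be found in the camera images.
- base: Fixed wooden base board, 240 x 200 x 14 mm. Origin on the bench straight below the easel's hinge axis, mid width; x points level to the back (the way the easel leans, away from the robot), y along the hinge axis (left seen from the robot), z up. The hinge axis runs along y 30 mm above the origin. Board from 60 mm in front to 180 mm behind it; two posts 90 mm high behind the frame.
- easel (a joint): Lean of the easel frame about the hinge axis, rad: 0 = upright, positive = leaning back (base +x); stops at -0.06 and 0.6; starts at 0.6. Weight (0.8 kg) and a light hinge spring, together 2 to 4 N at the rail, always pull it back to 0.6, even from upright. Below, 'up' means along the frame from the hinge axis, 'front' the face towards the robot.
- panel_mid (a point): About the middle of the door panel, 90 mm up, on the frame's middle plane (through the hinge axis); axes as the base's, leaning with the frame. White panel 150 mm wide, 40 to 140 mm up, between two pine stiles 24 mm deep, 30 mm wide, centred 90 mm left and right, 215 mm high. Between panel and top rail the frame is open.
- rail: Round wooden top rail, 24 mm diameter, 150 mm clear between the stiles, parallel to the hinge axis, 203 mm up, in the frame's middle plane. Origin at its middle, y along it; moves with the frame. It is a sleeve that turns loosely on its own axis, so it can be pinched from above at any lean. 50 mm of open space below it.
- keeper (a joint): Angle of the keeper bar, rad: 0 = closed, across the panel in the U catch on the left stile (hard stop); grows as its free end swings up, to 1.4. Starts 0.7 to 1.15. Flat steel bar 14 x 5 mm, 195 mm long, in a plane parallel to the frame, 25 mm in front of its middle plane. Pivot on the right stile: 90 mm right of mid width, 100 mm up. Friction (about 1 N at the peg) keeps it where it is left.
- keeper_peg (a point): Middle of the black round peg (14 mm diameter, 36 mm long) that stands out to the front from the keeper bar near its free end, 155 mm from the bar's pivot; this point is 45 mm in front of the frame's middle plane. Push on the peg's upper side to close the bar. x points to the frame's back, y along the bar to its free end.
- stand (a joint): Angle of the kickstand against the frame, rad: 0 = folded up along the frame (start, on its stop); swings forward over the top to 2.5 = fully down (stop). No spring: its weight (0.1 kg) keeps it folded until it passes the vertical (0.6 with the easel lying back), then it falls forward to 2.5 by itself. It stays clear of the bench when the easel is upright.
- stand_pivot (a point): Kickstand pivot, on a steel hub on the left side of the frame: 95 mm up from the hinge axis, 156 mm left of mid width, in the frame's middle plane. Swing axis parallel to the easel's hinge axis.
- stand_foot (a point): Middle of the kickstand's black rubber foot, 126 mm from the pivot; foot 20 mm diameter, 32 mm long (14 mm of it beyond this point), on a 12 mm steel rod. z points out along the stand. Its centre line runs 51 mm left of the left stile's outer face, leaving room for a finger on either side.
- tape: Bystander: black tape measure, 60 x 35 x 56 mm, left of the easel. Origin under its centre.
- glue: Bystander: glue bottle, 60 mm diameter, 160 mm tall, to the left. Origin under its centre.
- offcut: Bystander: pine offcut, 140 x 70 x 40 mm, to the right. Origin under its centre.
- driver: Bystander: screwdriver lying behind the easel. Origin under it.

How it is judged:
By the outcome, as a careful person would: the job done as asked, in the order asked, and still so for the second after the job is handed in, while the arm keeps its last pose, push and grip.
It also fails if it takes over 61 s, if anything falls off the work surface, if the arm or the gripper's body presses on something with over 40 N, if the wrist force passes 120 N, or if a joint passes its speed limit or range.

ROBOT

A 6-joint arm with a two-finger parallel gripper is mounted at the origin on the work surface. World frame = base frame: x ahead of the robot, y to its left, z up, the work surface at z = 0. Lengths are in m, angles in rad, forces in N, time in s.
With the tool pointing down it reaches from about 0.3 to 0.85 m from the base axis. Payload 4.2 kg.
Tool frame: the origin (TCP) lies at the very end of the fingers, on their centre line; the grasp point (between the pads) lies 19 mm behind it; z points along the fingers, y is the direction in which the jaws open and shut (so a half turn about z gives the same grasp; the last joint's range is limited). The gripper opens to 91 mm and grips with 3 to 60 N. Pads are 32 mm wide; open, the fingers measure 118 mm over their backs; the gripper's body (76 mm by 178 mm) begins 60 mm behind the grasp point.
Start: joints at [-1.313, 0.32, 1.565, -0, 1.257, -0.02], TCP at [0.158, -0.553, 0.214] pointing down, gripper open.
Joint ranges: [-3.11, 3.11], [-0.84, 2.01], [0.21, 2.61], [-1.34, 4.49], [0.05, 2.63], [-2.56, 2.56]. Speed limits (rad/s): [2.57, 2.57, 3.14, 3.14, 3.14, 3.14].

INTERFACE

Orientations are given as a rotation vector (axis times angle).
In Python, from bench import sensors, viewer, ticket gives the robot as it stands. The module is installed in compiled form; this text tells all that it offers.
- The arm moves only by the tool jog_arm, never from a script. Its arguments are lists of equal length, an entry for each row: "offset": the shift along the tool's x, y, z in mm, a list of three; "twist": the turn, a rotation vector about the tool's x, y, z in degrees, a list of three; "fingers": the finger opening in mm, from 0 to 91.2. A call has 1 to 10 rows; each row is the pose to reach, as a shift and turn from the pose commanded when the call began, along the tool's axes at that moment; what a row does not reach only later rows make up. A row lasts 1/10 s, in which the tool goes at most 50 mm and 8.59 degrees, less where a joint would pass 70% of its speed; a pose out of reach is approached as far as the arm can. A call with a gripper value outside its range is refused whole. The fingers move at their own pace and stop on an object; "grip_force" is the grip in N (left out, the last holds). Time passes only in rows, so rows that repeat a pose let the fingers close. It gives the time, the measured TCP pose, the force and the opening at its end, in the units of the state.
- sensors.state(): the state, without advancing time (a new reading comes with each control period).
- viewer.capture(name): name is "side" or "top"; returns the picture (400x640x3 uint8, red, green, blue); there is no depth.
- viewer.camera_model(name): a dict with "fx", "fy", "cx", "cy" (pixels), "k1" (the pictures are not rectified: a ray, as slopes to the right and down, at radius r is drawn at 1 + k1 r^2 times it, then the intrinsics apply), "view" (4x4, takes a point from world to camera coordinates). Camera axes: x right, y up, looking along -z (the intrinsics and any distortion apply to the point x, -y, -z); pixel columns grow to the right and rows downward; lengths in m; the calibration is good to about 2 mm. A picture is of the moment at which its call begins. camera_model takes no time and is no camera call.
- ticket.hand_in(): hands the job in, once; it reports no verdict.
The state is a dict: "time": time; "joints": joint angles; "joint_velocities": joint speeds; "joint_torque": joint torques, N m; "tcp_pos": TCP position; "tcp_rot": TCP orientation; "ft_force": force on the tool from outside, world axes, zero at the start; "wrist_torque": the same for the moment, N m; "grip_width": finger opening in m.
Only numpy, scipy, OpenCV 4.12 (cv2) and the standard library are available. Lean on these libraries where they do the work, as an engineer would, in place of code of your own. Each camera call takes 0.05 s, during which the arm holds its last target.

## Working session

There is one attempt and no reset: what is moved stays moved. The work goes in short steps, Python scripts to look and compute and a tool call to move; the robot and the scene stay as the last step left them, time stands still between calls to the robot, and variables do not carry over. Pictures are saved under pics/ and viewed, and the job is handed in when it is done.

Besides the shell and the picture viewer there is one more tool, called after "Emit:" as name(argument=value, ...) on one line, values as JSON. jog_arm: Moves the arm, as the interface text tells. Its arguments: {"type":"object","properties":{"offset":{"type":"array"},"twist":{"type":"array"},"fingers":{"type":"array"},"grip_force":{"type":"number"}},"required":["offset","twist","fingers"]}

```bash
mkdir -p pics; ls; python3 - <<'E'
from bench import sensors, viewer
import cv2
print(sensors.state())
for n in ("side","top"):
    im=viewer.capture(n); cv2.imwrite(f"pics/{n}0.png",im[:,:,::-1]); print(n,viewer.camera_model(n))
E
```

```text
pics
{'time': 0.0, 'joints': array([-1.31302350e+00,  3.20303268e-01,  1.56569146e+00, -3.89975408e-05,
        1.25740184e+00, -1.99965845e-02]), 'joint_velocities': array([ 0.00077627,  0.00204309, -0.0005352 ,  0.00209677,  0.00041778,
        0.00019934]), 'joint_torque': array([ 2.46539734e-03, -4.12453473e+01, -2.31972456e+01,  7.31600309e-02,
        4.57577000e-02, -1.44909723e-04]), 'tcp_pos': array([ 0.15753068, -0.55246408,  0.21310894]), 'tcp_rot': array([-3.10957007e+00, -4.34689210e-01,  3.93707605e-04]), 'ft_force': array([ 0.11987878,  0.69471258, -0.19236377]), 'wrist_torque': array([-0.03749704,  0.03506753,  0.01750774]), 'grip_width': 0.09134426855144084}
side {'fx': 448.08508367482534, 'fy': 448.08508367482534, 'cx': 318.81845086151134, 'cy': 197.39668592415345, 'k1': -0.0793264603656461, 'view': array([[-0.99340313, -0.11353736,  0.01610873,  0.60234231],
       [ 0.08008536, -0.58634347,  0.80609409, -0.20317344],
       [-0.08207655,  0.80206646,  0.59156811, -1.4413991 ],
       [ 0.        ,  0.        ,  0.        ,  1.        ]])}
top {'fx': 448.87886165413073, 'fy': 448.87886165413073, 'cx': 313.4159894869688, 'cy': 200.8218010000039, 'k1': -0.06782927271698899, 'view': array([[-0.01648554, -0.99954615,  0.02521333, -0.05810575],
       [ 0.98931785, -0.0126536 ,  0.14522424, -0.64252698],
       [-0.14483929,  0.0273381 ,  0.98907745, -1.27720613],
       [ 0.        ,  0.        ,  0.        ,  1.        ]])}
```

View pics/side0.png

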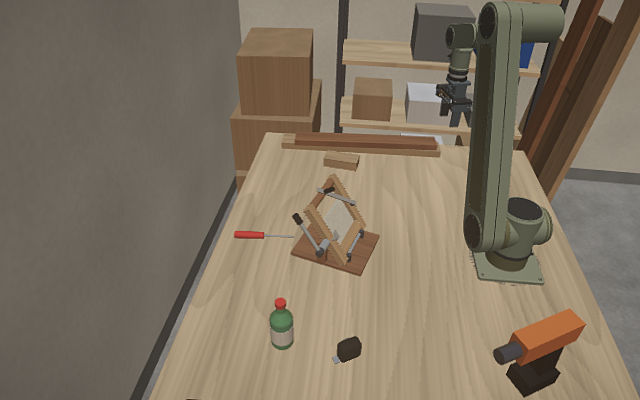

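View pics/top0.png

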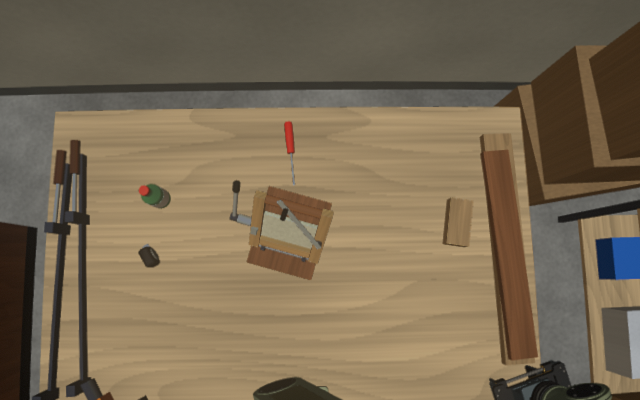

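```bash
python3 - <<'E'
import cv2
a=cv2.imread("pics/side0.png")[165:285,225:385]; cv2.imwrite("pics/side0c.png",cv2.resize(a,None,fx=5,fy=5,interpolation=cv2.INTER_CUBIC))
a=cv2.imread("pics/top0.png")[170:290,215:355]; cv2.imwrite("pics/top0c.png",cv2.resize(a,None,fx=5,fy=5,interpolation=cv2.INTER_CUBIC))
E
```

```text
(no output)
```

View pics/side0c.png

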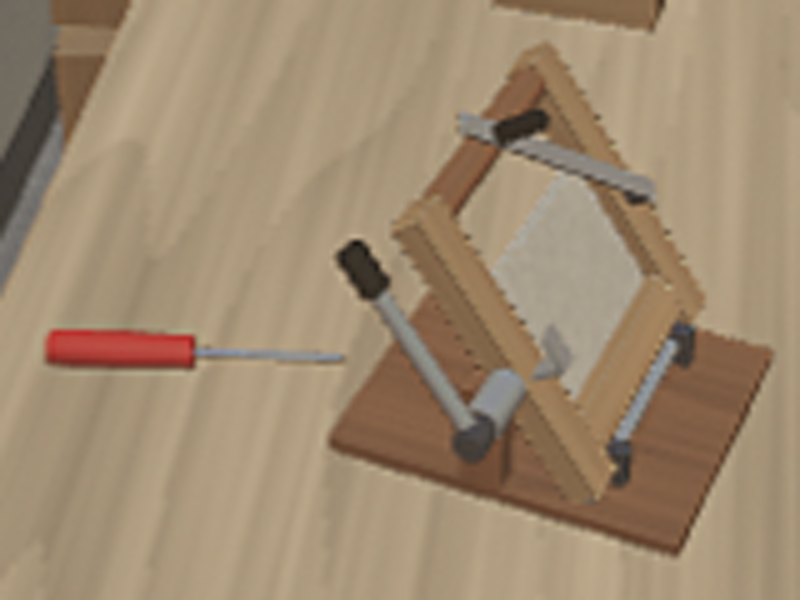

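View pics/top0c.png

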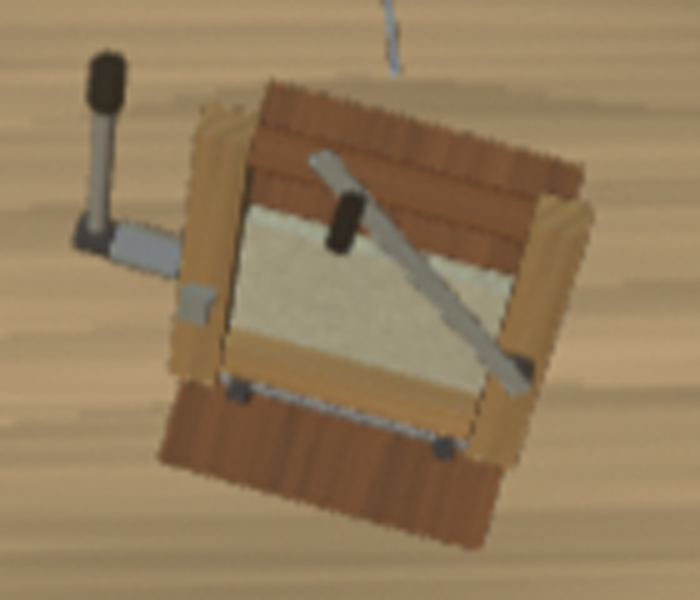

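```bash
cat > h.py <<'E'
import numpy as np, cv2
from scipy.optimize import least_squares
from scipy.spatial.transform import Rotation as R
from bench import sensors, viewer
M={n:viewer.camera_model(n) for n in("side","top")}
def proj(n,P):
    m=M[n];P=np.atleast_2d(P);c=P@m["view"][:3,:3].T+m["view"][:3,3]
    a=np.c_[c[:,0],-c[:,1]]/(-c[:,2:3]); a=a*(1+m["k1"]*(a**2).sum(1,keepdims=True))
    return a*[m["fx"],m["fy"]]+[m["cx"],m["cy"]]
def base2w(b,p):
    x,y,t=b; p=np.atleast_2d(p); c,s=np.cos(t),np.sin(t)
    return np.c_[x+c*p[:,0]-s*p[:,1],y+s*p[:,0]+c*p[:,1],p[:,2]]
def fr(lean,f,y,u): # front, left, up -> base coords
    return np.array([u*np.sin(lean)-f*np.cos(lean),y,.03+u*np.cos(lean)+f*np.sin(lean)])
def peg(lean,k,f=.045,r=.155): return fr(lean,f,-.09+r*np.cos(k),.1+r*np.sin(k))
def foot(lean,s,r=.126): return fr(lean,0,.156,.095)+r*np.array([np.sin(lean-s),0,np.cos(lean-s)])
def crop(n,tag,box,s=5):
    im=viewer.capture(n)[:,:,::-1]; cv2.imwrite(f"pics/{tag}.png",cv2.resize(im[box[1]:box[3],box[0]:box[2]],None,fx=s,fy=s,interpolation=cv2.INTER_CUBIC))
E
cat > fit.py <<'E'
from h import *
S=lambda u,v:np.array([225+(u+.5)/5-.5,165+(v+.5)/5-.5]); T=lambda u,v:np.array([215+(u+.5)/5-.5,170+(v+.5)/5-.5])
obs=[]
B=lambda x,y,z=.014:(lambda p:np.array([x,y,z]))
obs=[("top",B(-.06,.1),T(160,460)),("top",B(-.06,-.1),T(481,548)),("top",B(.18,-.1),T(584,165)),("top",B(.18,.1),T(270,82)),
("side",B(-.06,.1),S(678,547)),("side",B(-.06,-.1),S(772,350)),("side",B(.18,.1),S(330,440)),
("top",lambda p:peg(p[3],p[4]),T(345,222)),("side",lambda p:peg(p[3],p[4]),S(522,126)),
("top",lambda p:foot(p[3],0),T(106,84)),("side",lambda p:foot(p[3],0),S(362,270)),]
f=lambda p:np.concatenate([proj(n,base2w(p[:3],g(p)))[0]-o for n,g,o in obs]+[[(p[3]-.6)*50]])
r=least_squares(f,[.6,0.1,0,.6,.9],loss='soft_l1')
print(r.x); print(f(r.x)[:-1].reshape(-1,2).round(1))
b=r.x[:3];L,k=.6,r.x[4]
for nm,P in dict(rail=fr(L,0,0,.203),peg=peg(L,k),pegclosed=peg(L,0),pivot=fr(L,0,.156,.095),foot=foot(L,0),catch=fr(L,.025,.09,.1)).items(): print(nm,base2w(b,P).round(4))
E
python3 fit.py
```

```text
[ 0.49454517  0.02166156 -0.27821312  0.60045133  0.82789458]
[[-0.5  0.9]
 [ 0.4  1. ]
 [ 0.4  0.1]
 [-0.5 -0.4]
 [-0.1 -0.1]
 [-0.3 -0.2]
 [-1.6 -0.2]
 [ 0.2  1.1]
 [-0.4 -0. ]
 [-0.1  0.1]
 [-0.6  0.1]]
rail [[ 0.6048 -0.0098  0.1975]]
peg [[0.5792 0.0129 0.2322]]
pegclosed [[0.531  0.0789 0.1379]]
pivot [[0.589  0.1569 0.1084]]
foot [[0.6574 0.1374 0.2124]]
catch [[0.5537 0.0984 0.1266]]
```

```bash
cat >> h.py <<'E'
b=np.array([0.49454517,0.02166156,-0.27821312]); K0=.828; L=.6
def axes(): 
    return base2w([0,0,b[2]],np.eye(3))  # rows: base x,y,z dirs
def Rdown(jaw): # jaw 'y' or 'x' ; z down
    a=axes(); y=a[1] if jaw=='y' else a[0]
    z=np.array([0,0,-1.]); return R.from_matrix(np.c_[np.cross(y,z),y,z])
def go(pb,jaw,flip=False,st=None):
    """pb in base coords (m) TCP target"""
    s=st or sensors.state(); Rc=R.from_rotvec(s["tcp_rot"]); Rt=Rdown(jaw)
    if flip: Rt=Rt*R.from_euler('z',np.pi)
    off=Rc.inv().apply(base2w(b,pb)[0]-s["tcp_pos"])*1e3; tw=np.degrees((Rc.inv()*Rt).as_rotvec())
    return off.round(1),tw.round(1)
def tcpbase():
    s=sensors.state(); p=s["tcp_pos"]-[b[0],b[1],0]; return (axes()@p).round(4)
E
python3 - <<'E'
from h import *
s=sensors.state(); print(R.from_rotvec(s["tcp_rot"]).as_matrix().round(3))
print("base tcp",tcpbase())
pk=peg(L,K0); print(pk)
P=pk+[.006,0,.06]
for fl in(0,1): print(go(P,'y',fl))
for k in np.linspace(K0,0,7): print(k.round(2),(peg(L,k)-pk).round(4)*1e3)
E
```

```text
[[ 0.962  0.274 -0.   ]
 [ 0.274 -0.962  0.002]
 [ 0.    -0.002 -1.   ]]
base tcp [-0.1663 -0.6446  0.2132]
[0.08378933 0.01483429 0.23217098]
(array([ 565.6, -425.1,  -78.3]), array([-0.000e+00, -1.000e-01, -1.481e+02]))
(array([ 565.6, -425.1,  -78.3]), array([-0.1,  0. , 31.9]))
0.83 [0. 0. 0.]
0.69 [ -8.8  14.7 -12.8]
0.55 [-18.6  27.1 -27.1]
0.41 [-29.3  37.1 -42.8]
0.28 [-40.6  44.3 -59.4]
0.14 [-52.4  48.7 -76.6]
0.0 [-64.5  50.2 -94.2]
```

Emit:
jog_arm(offset=[[0,0,-80],[100,-75,-80],[565.6,-425,-80],[565.6,-425,-80],[565.6,-425,-80],[565.6,-425,-80],[565.6,-425,-80],[565.6,-425,-80],[565.6,-425,-80],[565.6,-425,-80]], twist=[[0,0,0],[0,0,5],[0,0,31.9],[0,0,31.9],[0,0,31.9],[0,0,31.9],[0,0,31.9],[0,0,31.9],[0,0,31.9],[0,0,31.9]], fingers=[0,0,0,0,0,0,0,0,0,0], grip_force=30)

```text
time: 1.1
tcp_pos: [0.4232, -0.2021, 0.2864]
tcp_rot: [3.111, -0.437, -0.0]
ft_force: [1.1, -0.2, -0.2]
grip_width: 0.0141
```

```bash
python3 - <<'E'
from h import *
print(tcpbase(),go(peg(L,K0)+[.006,0,.06],'y',1))
E
```

```text
[-0.0072 -0.2348  0.2864] (array([  96.8, -249.7,   -5.9]), array([ 0.,  0., -0.]))
```

Emit:
jog_arm(offset=[[96.8,-249.7,-6],[96.8,-249.7,-6],[96.8,-249.7,-6],[96.8,-249.7,-6],[96.8,-249.7,-6],[96.8,-249.7,-6],[96.8,-249.7,-6]], twist=[[0,0,0],[0,0,0],[0,0,0],[0,0,0],[0,0,0],[0,0,0],[0,0,0]], fingers=[0,0,0,0,0,0,0])

```text
time: 1.8
tcp_pos: [0.5852, 0.0112, 0.2913]
tcp_rot: [3.112, -0.432, -0.003]
ft_force: [0.4, -0.6, -0.0]
grip_width: 0.0006
```

```bash
python3 - <<'E'
from h import *
print(tcpbase(),go(peg(L,K0)+[.006,0,.06],'y',1))
crop("side","s1",(215,100,375,220)); crop("top","t1",(215,150,355,270))
E
```

```text
[0.09   0.0149 0.2913] (array([-0.2,  0. , -0.9]), array([0. , 0.1, 0.1]))
```

View pics/s1.png

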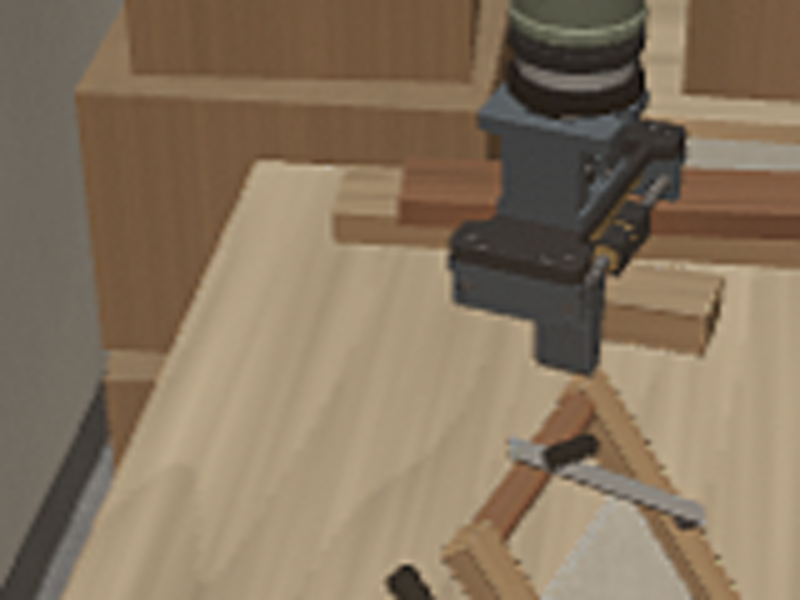

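View pics/t1.png

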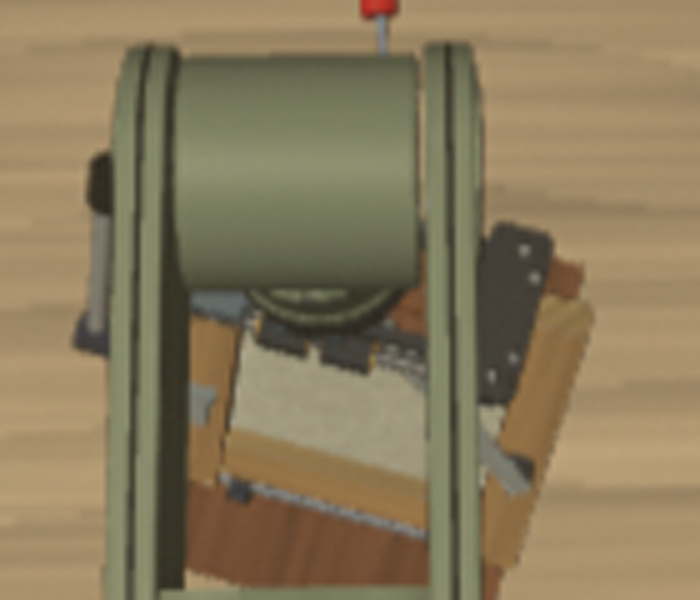

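Emit:
jog_arm(offset=[[-1,0,34],[-1,0,45],[-5,-7.6,51],[-10,-14.7,58],[-14.6,-21.2,65],[-19.6,-27.1,72],[-25,-32.4,80],[-30,-37,88],[-36,-41,96],[-41.6,-44.3,104.5]], twist=[[0,0,0],[0,0,0],[0,0,0],[0,0,0],[0,0,0],[0,0,0],[0,0,0],[0,0,0],[0,0,0],[0,0,0]], fingers=[0,0,0,0,0,0,0,0,0,0])

```text
time: 2.9
tcp_pos: [0.5561, 0.064, 0.1873]
tcp_rot: [3.111, -0.436, -0.0]
ft_force: [0.5, 0.2, 1.4]
grip_width: 0.0005
```

```bash
python3 - <<'E'
from h import *
print(tcpbase(), tcpbase()-peg(L,0))
crop("side","s2",(225,165,385,285))
crop("top","t2",(215,170,355,290))
E
```

```text
[0.0475 0.0576 0.1873] [ 0.02817586 -0.0074      0.04935753]
```

View pics/s2.png

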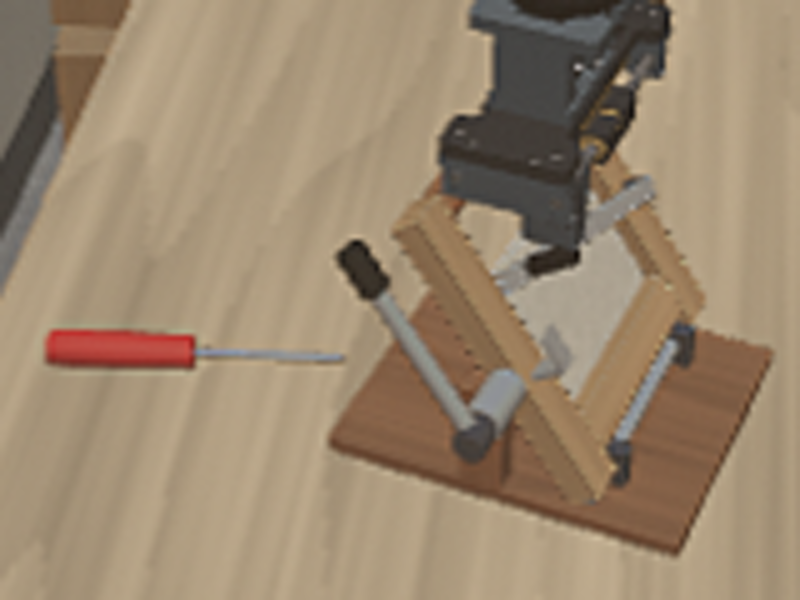

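View pics/t2.png

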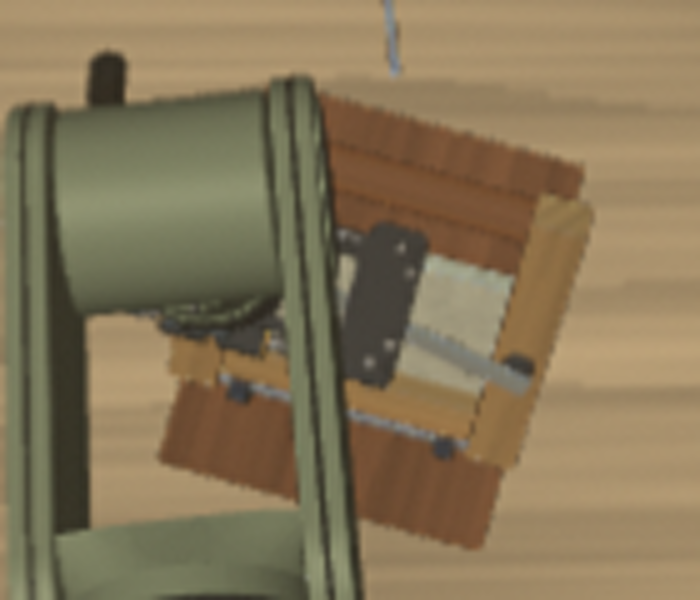

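Emit:
jog_arm(offset=[[-6,-3.5,9],[-11,-6,17],[-17,-7,26],[-23,-7.4,34],[-23,-7.4,37],[-23,-7.4,39],[-23,-7.4,39]], twist=[[0,0,0],[0,0,0],[0,0,0],[0,0,0],[0,0,0],[0,0,0],[0,0,0]], fingers=[0,0,0,0,0,0,0])

```text
time: 3.7
tcp_pos: [0.5359, 0.0771, 0.1506]
tcp_rot: [-3.111, 0.437, 0.0]
ft_force: [-3.1, -0.1, 12.1]
grip_width: 0.0006
```

```bash
python3 - <<'E'
from h import *
print(tcpbase(), tcpbase()-peg(L,0), proj("side",base2w(b,peg(L,0))),proj("side",base2w(b,peg(L,0.1))))
crop("side","s3",(225,165,385,285))
E
```

```text
[0.0245 0.0647 0.1506] [ 0.00517586 -0.0003      0.01265753] [[341.58662302 229.37249596]] [[339.12533452 225.19156321]]
```

View pics/s3.png

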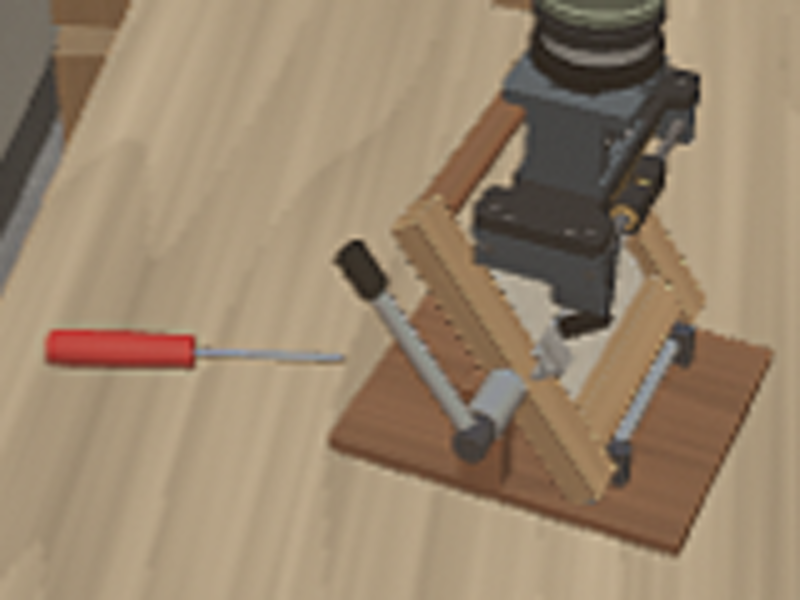

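Emit:
jog_arm(offset=[[0,0,3],[0,0,3],[0,0,-50],[0,0,-100],[0,0,-160],[157,-91,-160],[157,-91,-160],[157,-91,-160],[157,-91,-160],[157,-91,-160]], twist=[[0,0,0],[0,0,0],[0,0,0],[0,0,0],[0,0,0],[0,0,0],[0,0,0],[0,0,0],[0,0,0],[0,0,0]], fingers=[0,0,0,0,0,0,0,0,0,0])

```text
time: 4.75
tcp_pos: [0.7157, 0.1219, 0.3053]
tcp_rot: [3.111, -0.436, -0.002]
ft_force: [-0.4, -0.5, 0.0]
grip_width: 0.0006
```

```bash
python3 - <<'E'
from h import *
print(tcpbase(), go(np.array([.181,.156,.185]),'y',1))
crop("side","s4",(225,145,385,265))
for p in (peg(L,0,.0635),peg(L,0,.0275),fr(L,.0275,.105,.1)): print(((proj("side",base2w(b,p))-[225,145])*5+2).round())
E
```

```text
[0.1851 0.1571 0.3053] (array([ -4. ,   1. , 120.4]), array([ 0. ,  0.1, -0. ]))
[[610. 417.]]
[[562. 430.]]
[[538. 471.]]
```

View pics/s4.png

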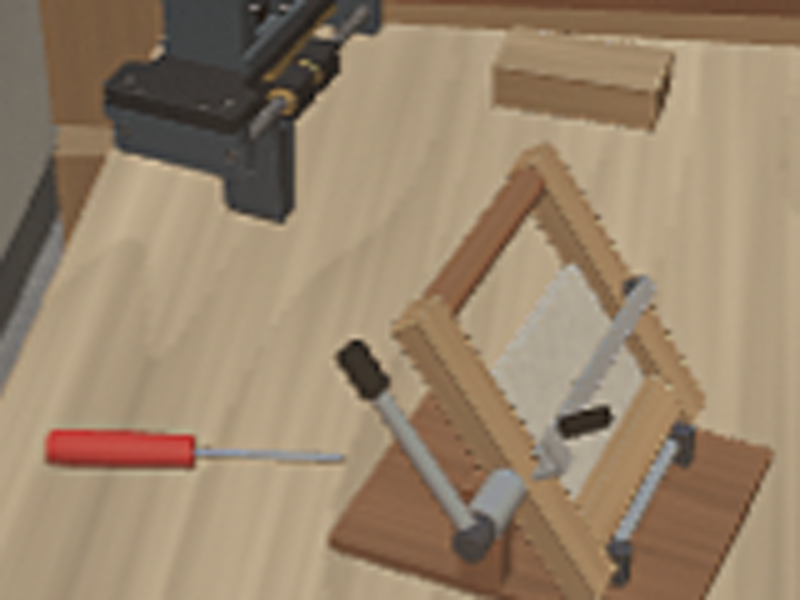

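Emit:
jog_arm(offset=[[-4,1,50],[-4,1,90],[-4,1,112],[-4,1,112],[-24,1,112],[-39,1,112],[-54,1,112],[-69,1,112],[-84,1,112],[-84,1,112]], twist=[[0,0,0],[0,0,0],[0,0,0],[0,0,0],[0,0,0],[0,0,0],[0,0,0],[0,0,0],[0,0,0],[0,0,0]], fingers=[0,0,0,0,0,0,0,0,0,0])

```text
time: 5.8
tcp_pos: [0.6303, 0.1437, 0.2]
tcp_rot: [-3.11, 0.435, -0.005]
ft_force: [0.2, -0.1, 0.2]
grip_width: 0.0006
```

```bash
python3 - <<'E'
from h import *
print(tcpbase())
crop("side","s5",(225,145,385,265))
E
```

```text
[0.0971 0.1546 0.2   ]
```

View pics/s5.png

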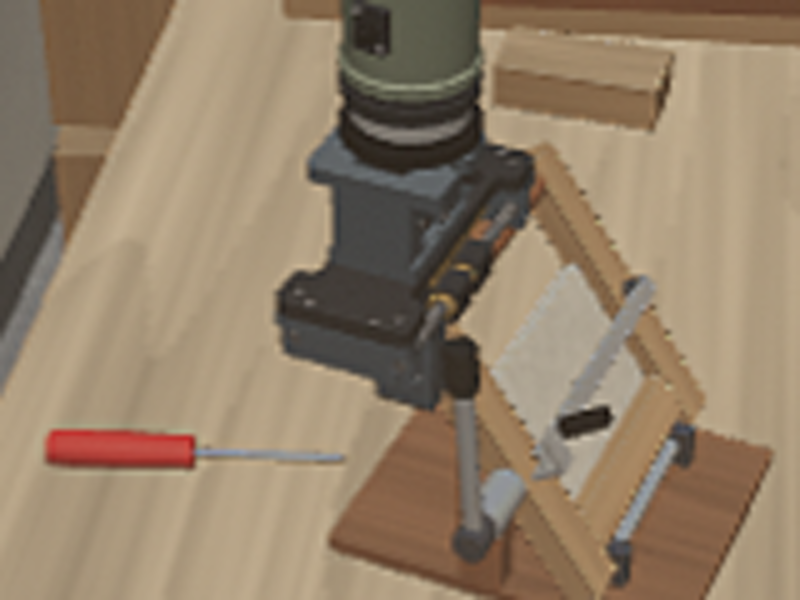

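Emit:
jog_arm(offset=[[-15,0,3],[-30,0,3],[-45,0,3],[-60,0,3],[-60,0,3],[-50,0,0],[-50,0,-40],[-50,0,-90],[-50,0,-120]], twist=[[0,0,0],[0,0,0],[0,0,0],[0,0,0],[0,0,0],[0,0,0],[0,0,0],[0,0,0],[0,0,0]], fingers=[0,0,0,0,0,0,0,30,60])

```text
time: 6.75
tcp_pos: [0.5863, 0.1566, 0.3213]
tcp_rot: [-3.109, 0.438, -0.01]
ft_force: [0.9, -0.6, 0.2]
grip_width: 0.0135
```

```bash
python3 - <<'E'
from h import *
print(tcpbase()); t=fr(L,0,0,.203)
for fl in(0,1): print(go(t+[0,0,.10],'x',fl), t)
print(sensors.state()["joints"])
crop("side","s6",(225,145,385,265))
print(((proj("side",base2w(b,foot(L,2.5)))-[225,145])*5+2).round())
E
```

```text
[0.0512 0.155  0.3213]
(array([ 63.6, 154.9,  23.7]), array([  0.2,  -0.4, -90.1])) [0.11462242 0.         0.19754313]
(array([ 63.6, 154.9,  23.7]), array([-0.4, -0.2, 89.9])) [0.11462242 0.         0.19754313]
[ 2.42412237e-01  3.25083569e-01  1.29115836e+00 -6.08584298e-04
  1.51846012e+00  2.09313235e+00]
[[663. 649.]]
```

View pics/s6.png

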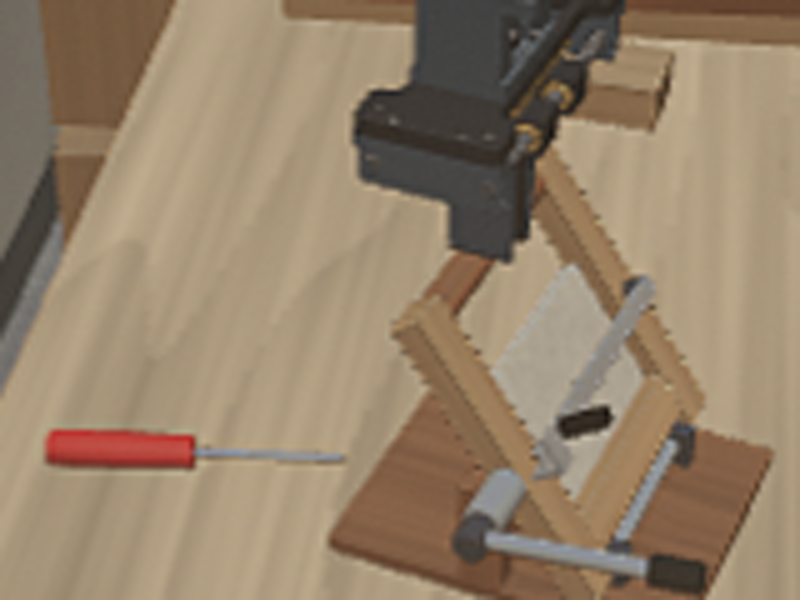

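Emit:
jog_arm(offset=[[63.6,155,0],[63.6,155,0],[63.6,155,10],[63.6,155,20],[63.6,155,24],[63.6,155,24],[63.6,155,24],[63.6,155,24],[63.6,155,24],[63.6,155,24]], twist=[[0,0,-90],[0,0,-90],[0,0,-90],[0,0,-90],[0,0,-90],[0,0,-90],[0,0,-90],[0,0,-90],[0,0,-90],[0,0,-90]], fingers=[80,80,80,80,80,80,80,80,80,80])

```text
time: 7.8
tcp_pos: [0.6035, -0.0106, 0.2931]
tcp_rot: [2.591, 1.774, 0.001]
ft_force: [0.1, 0.0, 0.1]
grip_width: 0.08
```

```bash
python3 - <<'E'
from h import *
t=fr(L,0,0,.203); print(tcpbase(),t, go(t+[0,0,.10],'x',0))
crop("side","s7",(225,145,385,285)); crop("top","t7",(195,170,355,290))
for n,o in (("side",[225,145]),("top",[195,170])):
  for s in (2.1,2.3,2.5): print(n,s,((proj(n,base2w(b,foot(L,s)))-o)*5+2).round(), )
E
```

```text
[ 0.1136 -0.0011  0.2931] [0.11462242 0.         0.19754313] (array([ 1.2,  0.9, -4.5]), array([ 0.1,  0. , -5.2]))
side 2.1 [[680. 590.]]
side 2.3 [[676. 621.]]
side 2.5 [[663. 649.]]
top 2.1 [[130. 457.]]
top 2.3 [[138. 456.]]
top 2.5 [[149. 447.]]
```

View pics/s7.png

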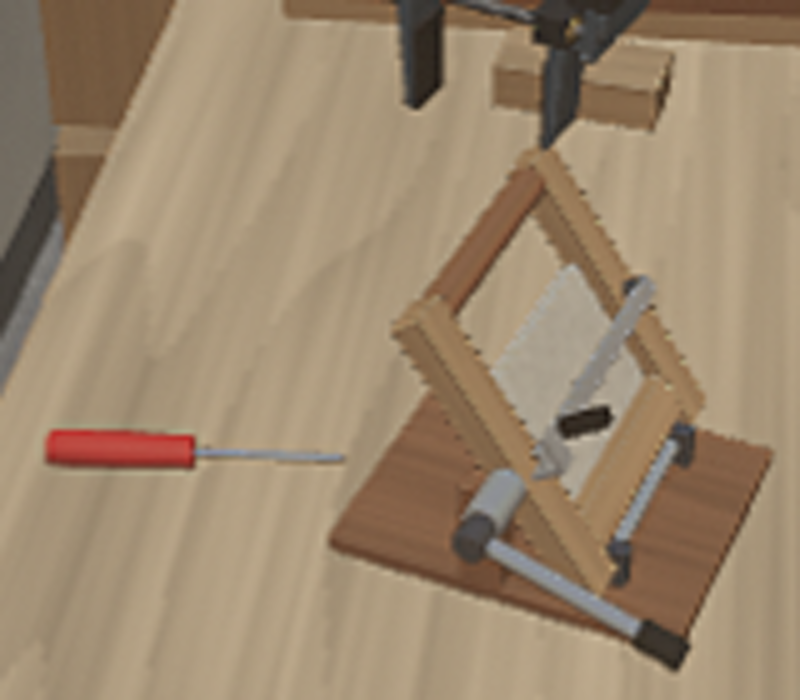

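View pics/t7.png

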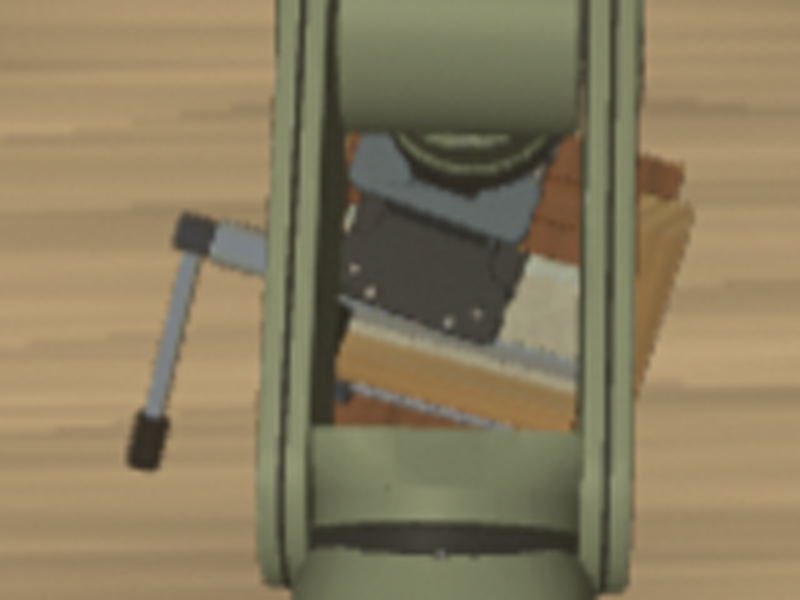

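Emit:
jog_arm(offset=[[1.2,1,20],[1.2,1,60],[1.2,1,100],[1.2,1,114.5],[1.2,1,114.5],[1.2,1,114.5],[1.2,1,114.5],[1.2,1,114.5],[1.2,1,114.5]], twist=[[0,0,-5.2],[0,0,-5.2],[0,0,-5.2],[0,0,-5.2],[0,0,-5.2],[0,0,-5.2],[0,0,-5.2],[0,0,-5.2],[0,0,-5.2]], fingers=[80,80,80,80,80,10,10,10,10], grip_force=25)

```text
time: 8.8
tcp_pos: [0.6038, -0.0088, 0.1796]
tcp_rot: [2.513, 1.883, 0.003]
ft_force: [0.4, -0.0, 0.1]
grip_width: 0.0506
```

```bash
python3 - <<'E'
from h import *
s=sensors.state();print(tcpbase(),s["ft_force"],s["grip_width"],R.from_rotvec(s["tcp_rot"]).as_matrix()@np.c_[axes()[0],axes()[1]]*0, go(fr(L,0,0,.203)-[0,0,.019],'x'))
crop("side","s8",(225,125,385,265))
E
```

```text
[0.1134 0.0007 0.1796] [ 0.39811985 -0.02674936  0.14695738] 0.05056675421497433 [[ 0.  0.]
 [ 0. -0.]
 [-0.  0.]] (array([-0.7,  1.2,  1. ]), array([ 0.1, -0. , -0.4]))
```

View pics/s8.png

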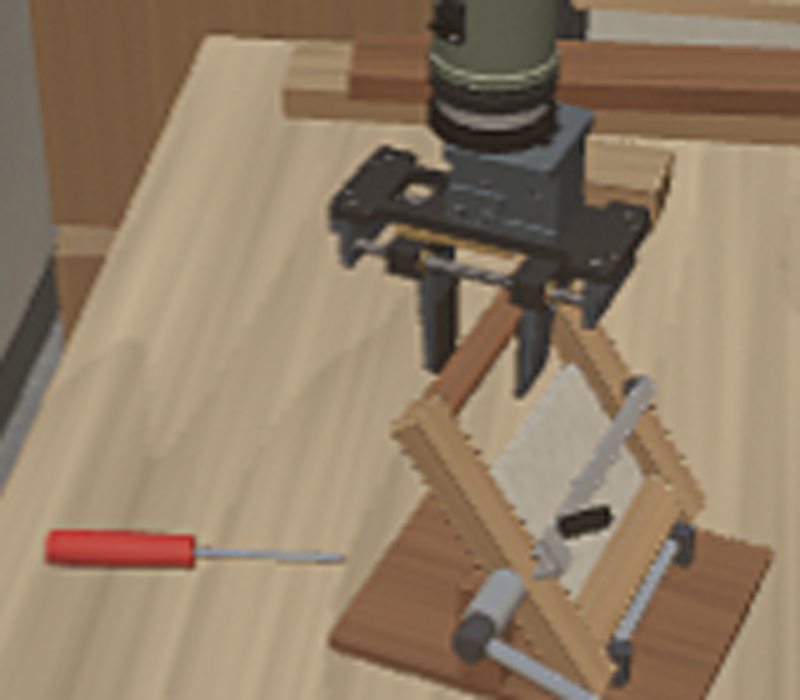

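Emit:
jog_arm(offset=[[0,1,1],[0,1,1],[0,1,1],[0,1,1],[0,1,1],[0,1,1]], twist=[[0,0,0],[0,0,0],[0,0,0],[0,0,0],[0,0,0],[0,0,0]], fingers=[10,10,10,10,10,10], grip_force=25)

```text
time: 9.45
tcp_pos: [0.6052, -0.0093, 0.1779]
tcp_rot: [2.512, 1.883, 0.003]
ft_force: [4.9, -1.1, 1.2]
grip_width: 0.0233
```

```bash
python3 - <<'E'
from h import *
s=sensors.state();print(tcpbase(),s["ft_force"],s["grip_width"])
t=tcpbase(); r0=fr(L,0,0,.203)
for l in np.arange(.6,-.01,-.06):
  d=(fr(l,0,0,.203)-r0)*1e3; print(l.round(2), "tool off",[0,d[0].round(1),-d[2].round(1)])
E
```

```text
[0.1149 0.0007 0.1779] [ 4.93715763 -1.13129625  1.151549  ] 0.02325814780287471
0.6 tool off [0, np.float64(0.0), np.float64(-0.0)]
0.54 tool off [0, np.float64(-10.3), np.float64(-6.6)]
0.48 tool off [0, np.float64(-20.9), np.float64(-12.5)]
0.42 tool off [0, np.float64(-31.8), np.float64(-17.8)]
0.36 tool off [0, np.float64(-43.1), np.float64(-22.4)]
0.3 tool off [0, np.float64(-54.6), np.float64(-26.4)]
0.24 tool off [0, np.float64(-66.4), np.float64(-29.6)]
0.18 tool off [0, np.float64(-78.3), np.float64(-32.2)]
0.12 tool off [0, np.float64(-90.3), np.float64(-34.0)]
0.06 tool off [0, np.float64(-102.4), np.float64(-35.1)]
0.0 tool off [0, np.float64(-114.6), np.float64(-35.5)]
```

Emit:
jog_arm(offset=[[0,-10,-6.5],[0,-21,-12.5],[0,-32,-18],[0,-43,-22.5],[0,-54.5,-26.5],[0,-66.5,-29.6],[0,-78,-32],[0,-90,-34],[0,-102.5,-35],[0,-114.5,-35.5]], twist=[[0,0,0],[0,0,0],[0,0,0],[0,0,0],[0,0,0],[0,0,0],[0,0,0],[0,0,0],[0,0,0],[0,0,0]], fingers=[10,10,10,10,10,10,10,10,10,10], grip_force=30)

```text
time: 10.45
tcp_pos: [0.4929, 0.0238, 0.213]
tcp_rot: [-2.513, -1.884, 0.0]
ft_force: [2.6, 1.4, 1.5]
grip_width: 0.0237
```

Emit:
jog_arm(offset=[[0,0,0],[0,0,0],[0,0,0],[0,0,0],[0,0,0]], twist=[[0,0,0],[0,0,0],[0,0,0],[0,0,0],[0,0,0]], fingers=[10,10,10,10,10])

```text
time: 10.95
tcp_pos: [0.4948, 0.0232, 0.213]
tcp_rot: [2.514, 1.884, 0.001]
ft_force: [2.5, 2.3, 4.6]
grip_width: 0.0234
```

```bash
python3 - <<'E'
from h import *
s=sensors.state();print(tcpbase(),s["ft_force"],s["grip_width"])
crop("side","s9",(225,125,385,265)); crop("top","t9",(195,170,355,290))
o=[225,125]
for l in (-.05,0,.05):
  print(l,[((proj("side",base2w(b,p))-o)*5+2).round().tolist() for p in (fr(l,.012,.105,.215),fr(l,-.012,.105,.215),peg(l,0),foot(l,2.5),fr(l,0,.156,.095))])
E
```

```text
[-2.00e-04  1.50e-03  2.13e-01] [2.51135324 2.32686782 4.56105956] 0.02338004302271513
-0.05 [[[641.0, 440.0]], [[600.0, 427.0]], [[694.0, 567.0]], [[673.0, 810.0]], [[569.0, 647.0]]]
0 [[[622.0, 434.0]], [[581.0, 423.0]], [[686.0, 562.0]], [[674.0, 806.0]], [[561.0, 645.0]]]
0.05 [[[604.0, 428.0]], [[563.0, 420.0]], [[678.0, 557.0]], [[675.0, 801.0]], [[553.0, 643.0]]]
```

View pics/s9.png

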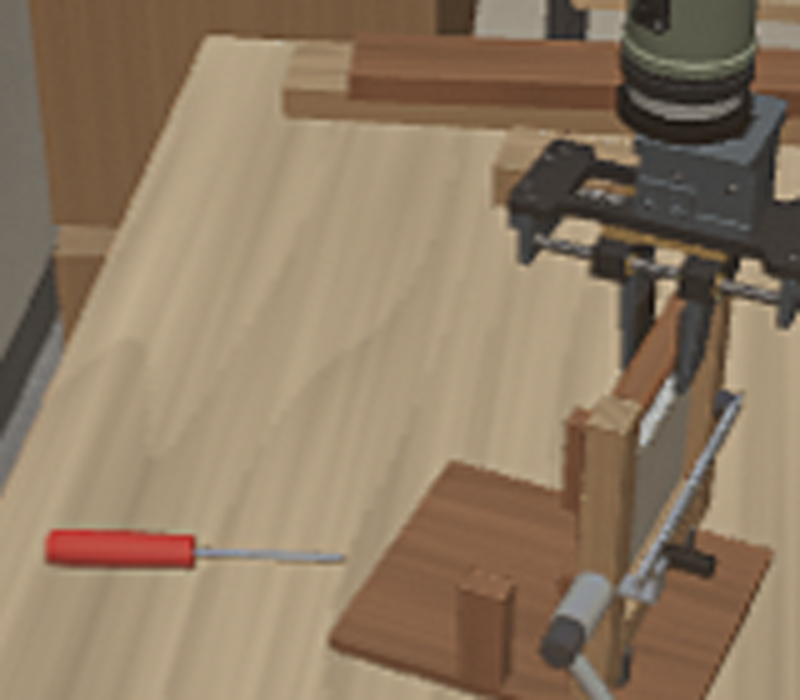

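View pics/t9.png

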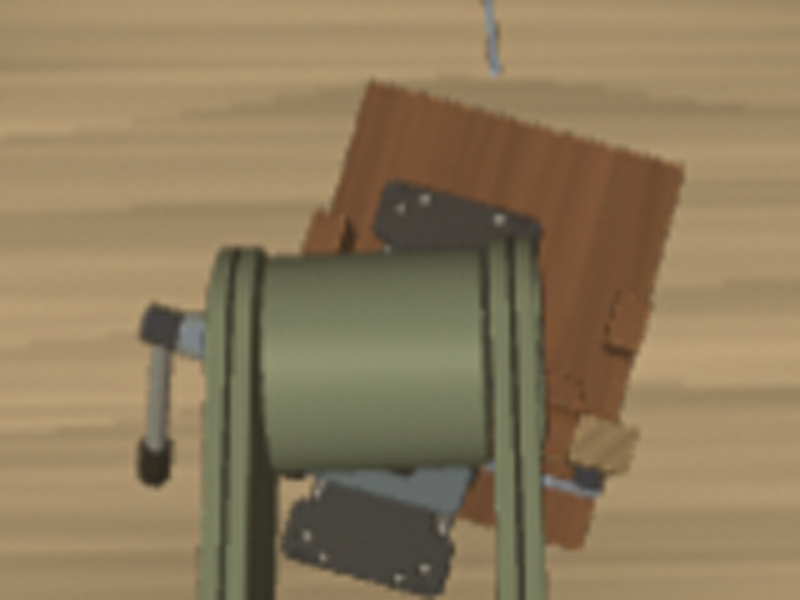

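```bash
python3 - <<'E'
from h import *
crop("side","s10",(305,195,405,305),6)
o=[305,195]
for p in (fr(0,.012,.105,.215),fr(0,-.012,.105,.215),peg(0,0,.0275),peg(0,0,.0635),foot(0,2.5),foot(0,2.4),fr(0,0,.156,.095)): print(((proj("side",base2w(b,p))-o)*6+2.5).round())
print(tcpbase(),sensors.state()["time"])
E
```

```text
[[267. 101.]]
[[218.  88.]]
[[310. 245.]]
[[379. 265.]]
[[329. 547.]]
[[349. 541.]]
[[193. 354.]]
[-0.0003  0.0015  0.213 ] 11.1
```

View pics/s10.png

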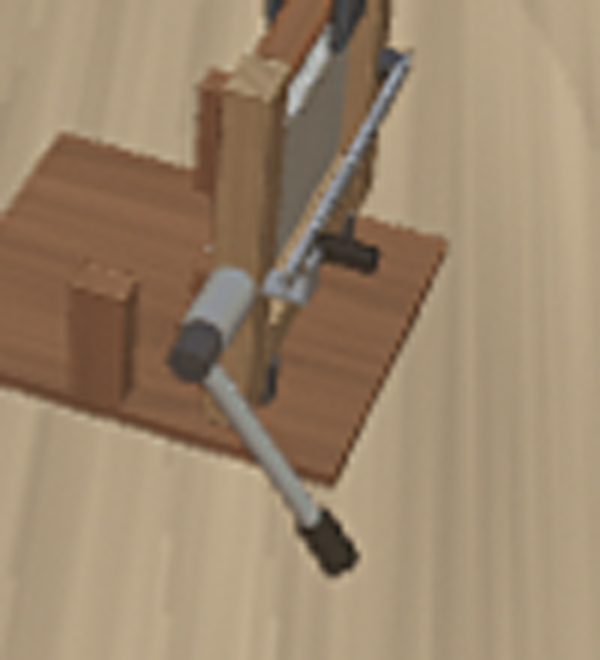

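```bash
python3 -c "
from bench import ticket; print(ticket.hand_in())"
```

```text
the job is handed in; nothing more can be done
None
```

The job is done in the order asked and handed in at about 11.1 s, with the gripper still holding the easel upright by its rail.

1. **Keeper:** I pushed the bar down by its peg until it met the stop at about 12 N. In the picture taken right after, the peg lay where it should for a fully closed bar.
2. **Kickstand:** With the easel still lying back, I flipped it forward from behind. One picture caught it still falling. The next, about a second later, showed it fully down, before I touched the rail.
3. **Easel:** I gripped the rail from above (opening 23.4 mm, 30 N) and swung it up along its arc.

- **Final checks:** The measured tool position put the rail within 1 mm of upright front to back, and it held steady. The stile top matched the upright position, and the foot was within about 1 pixel of fully down.
- **Small disagreement:** In the last picture the peg read about 0.5 pixel above its expected closed position, which is within what I can read and calibrate.
- **Things lying around:** The arm only worked over the easel. The screwdriver and offcut were where they started in the last views. I did not look at the tape measure or glue bottle again.

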